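# Wind up the pink noodle press for filling

## Robot

A 7-joint arm with a two-finger parallel gripper is mounted at the origin on the work surface. World frame = base frame: x ahead of the robot, y to its left, z up, the work surface at z = 0. Lengths are in m, angles in degrees, forces in N, time in s.
With the tool pointing down it reaches from about 0.425 to 0.875 m from the base axis. Payload 4.7 kg.
Tool frame: the origin (TCP) lies where the fingers leave the gripper's body, on its centre line; the fingertips stand 70 mm ahead of it and the grasp point (between the pads) lies env.pinch_z ahead of it (env.pinch_z is the distance from the TCP to the grasp point, in m); z points along the fingers, y is the line along which they close (so a half turn about z gives the same grasp; the last joint's range is limited). The gripper opens to 87 mm and grips with 3 to 60 N. Pads are 19 mm wide; open, the fingers measure 117 mm over their backs; the gripper's body (75 mm by 190 mm) begins 51 mm behind the grasp point.
Start: joints at [70.709, 18.392, -4.016, 83.108, 1.295, 78.541, -3.26], TCP at [0.223, -0.61, 0.292] pointing down, gripper open.
Joint ranges: [-163.93, 163.93], [-17.29, 119.83], [-79.2, 71.16], [3.27, 140.29], [-89.18, 269.18], [5.43, 117.66], [-154.24, 154.24]. Speed limits (degrees/s): [147.25, 147.25, 180, 180, 180, 180, 180].

## Interface

Orientations are given as [roll, pitch, yaw] about the fixed x, y, z axes, in that order (R = Rz(yaw) Ry(pitch) Rx(roll)).
In Python, from cell import env, read_camera, workorder gives the robot as it stands.
- The arm moves only by the shell command python3 -m crank 'ROWS'. ROWS is JSON, a list of rows, each a list of 7 numbers: the shift along the world's x, y, z as a fraction of full scale, then the turn, a rotation vector about the world's x, y, z as a fraction of full scale, then the opening, from -1 (shut) to 1 (fully open). A call has 1 to 20 rows; each row shifts and turns the commanded pose from where the row before left it; what a row does not reach is not made up. Full scale, the value 1, is 4 cm for a shift and 4 degrees for a turn. A row lasts 1/12 s, in which the tool goes at most 41.7 mm and 7.16 degrees, less where a joint would pass 70% of its speed; a pose out of reach is approached as far as the arm can. A call with a number of a shift or a turn outside -1 to 1 is refused whole. A call with a gripper value outside its range is refused whole. The fingers move at their own pace and stop on an object; the grip force is fixed at half the most. Time passes only in rows, so rows that do not move let the fingers close. It gives the time, the measured TCP pose, the force, the opening and the grip force at its end, in the units of the state.
- env.observe(): the state, without advancing time (a new reading comes with each control period).
- read_camera(name): name is "scene" or "top" or "wrist"; returns a dict with "image" (384x512x3 uint8, red, green, blue), "range_z" (384x512 float32, m along the optical axis (not along the pixel's ray), 0 where there is no reading), "fx", "fy", "cx", "cy" (pixels), "view" (4x4, takes a point from world to camera coordinates); the wrist camera has in their place "tool_from_camera" (4x4, takes a point from camera to tool coordinates, whose origin is the TCP and whose axes are the flange's). Camera axes: x right, y down, z forward; pixel columns grow to the right and rows downward; lengths in m; the calibration is good to about 2 mm. The wrist camera is an equidistant fisheye: a pixel r from the principal point sees the ray r / f radians off the axis. A picture is of the moment at which its call begins: read the wrist's pose just before it.
- workorder.close_job(): hands the job in; it is judged then, once.
The state is a dict: "t": time; "joint_positions": joint angles; "joint_velocities": joint speeds; "tau": joint torques, N m; "eef_pos": TCP position; "eef_rot": TCP orientation; "contact_force": force on the tool from outside, world axes, zero at the start; "torque": the same for the moment, N m; "opening": finger opening in m; "grip_force": force on a finger pad.
Only numpy, scipy, OpenCV 4.12 (cv2) and the standard library are available. Lean on these libraries where they do the work, as an engineer would, in place of code of your own. Each camera call takes 0.05 s, during which the arm holds its last target. There are 200 camera calls.

## Task

Two hand-screwed noodle presses stand on the dining table. Get the one with the pink T-handle ready for filling: turn its handle anticlockwise (seen from above) by about a full turn, taking its two ends by turns as suits you, until the plunger is all the way up and the handle comes against its stop, then let go. Leave the handle of the blue press as it is.

Things in the scene. Friction and masses are not known exactly. Their poses are not given: they have to be found in the camera images.
- pink_handle (a joint): Angle of the pink T-handle about its upright spindle, rad. Grows anticlockwise seen from above, starts between 0 and 1.4, hard stop at 6.5 (fully wound up). A full turn (6.28 rad) raises handle and plunger together by 20 mm. It turns stiffly (about 0.15 N m: 3 N at the grips) and stays where it is left.
- pink_hub (a point): Centre of the pink T-handle's bar, on the spindle's axis, 225 to 246 mm above the table; x axis along the bar, z up. Bar 144 mm long: a round pink grip 16 mm thick lies 22 to 72 mm from the axis on either end; steel hub 24 mm across in the middle, from 18 mm below to 12 mm above the bar's centre. Nothing of the press is higher than bar and hub.
- pink_press: Frame of the pink press, fixed to the table; origin on the table under the spindle, x and y along the base's sides. Steel base 140 by 140 mm, two columns at y = +-56 mm, barrel 66 mm across with a pink band, white bowl beneath it. Fixed aluminium cross beam under the handle: 30 (x) by 138 (y) mm, top 182 mm above the table, column nuts up to 188 mm.
- blue_end (a point): Tip of one end of the blue T-handle's bar, on its centre line, 72 mm from that spindle's axis; x axis outward along the bar. The blue press is like the pink one but for its blue grips and band; the two may stand either way round, left or right.
Not all that is in view belongs to the job. What is shaped like the pink_press but orange or purple is not meant.

How it is judged:
By the outcome, as a careful person would: the job done as asked, in the order asked, and still so for the second after the job is handed in, with the robot touching nothing.
It also fails if it takes over 45 s, if anything falls off the work surface, if the arm or the gripper's body presses on something with over 40 N, if the wrist force passes 120 N, or if a joint passes its speed limit or range.

## Working session

There is one attempt and no reset: what is moved stays moved. The work goes in short steps, Python scripts to look and compute and a shell command to move; the robot and the scene stay as the last step left them, time stands still between calls to the robot, and variables do not carry over. Pictures are saved under pics/ and viewed, at most 10 in all, crops included, and the job is handed in when it is done.

```bash
mkdir -p pics; ls; python3 - <<'E'
from cell import env, read_camera
import cv2,numpy as np
s=env.observe();print(s, env.pinch_z)
a=[read_camera(n) for n in("scene","top")]
for n,c in zip(("scene","top"),a):
    np.savez(f"pics/{n}0.npz",**c)
    print(n,c['fx'],c['cx'],c['cy'],np.round(c['view'],3).tolist())
    cv2.imwrite(f"pics/{n}0.png",c['image'][:,:,::-1])
E
```

```text
pics
{'t': 0.0, 'joint_positions': array([70.70836502, 18.43975813, -4.01596677, 83.17390529,  1.2959783 ,
       78.53884214, -3.26008317]), 'joint_velocities': array([-0.02339526, -0.00203486,  0.05664712,  0.02163526,  0.08055699,
       -0.08922548, -0.04595934]), 'tau': array([ 9.75880430e-04, -4.91290784e+01, -4.03595427e-01, -3.12524736e+01,
       -6.41063601e-02,  4.37052338e-02,  1.71541378e-04]), 'eef_pos': array([ 0.2231937 , -0.61004924,  0.29116225]), 'eef_rot': array([-1.79892790e+02,  6.41001510e-03,  2.01018938e+01]), 'contact_force': array([-0.2120511 ,  0.98496658,  1.22013489]), 'torque': array([-0.04869895,  0.02777261,  0.03134819]), 'grip_force': 0.0, 'opening': 0.08706744743088309} 0.051
scene 374.39517861215126 256.7493769406787 189.29462091135426 [[0.777, 0.63, 0.008, -0.299], [0.535, -0.652, -0.538, -0.196], [-0.334, 0.422, -0.843, 1.395], [0.0, 0.0, 0.0, 1.0]]
top 382.97396782638094 254.75602526188715 188.47521721888356 [[0.009, -1.0, -0.012, -0.05], [-0.987, -0.007, -0.159, 0.433], [0.159, 0.013, -0.987, 0.967], [0.0, 0.0, 0.0, 1.0]]
```

View pics/scene0.png

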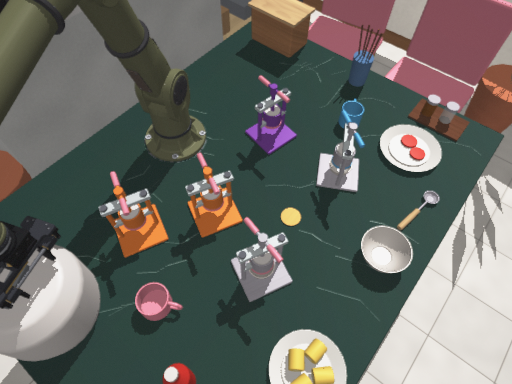

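View pics/top0.png

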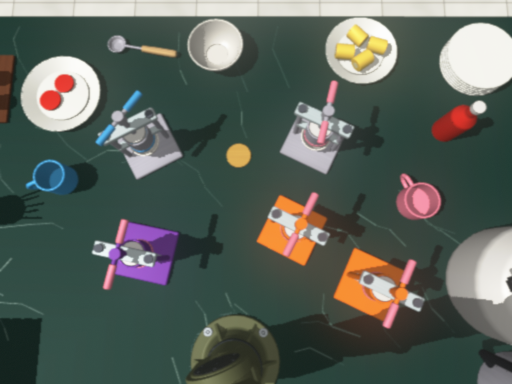

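Candidates for the pink-handled press: the grey-based one at top (328,112) / scene (264,240); orange-based at top (303,225) and (400,293); purple-based at top (116,254). The grey-based one is meant. The blue one is at top (118,117).

```bash
cat > h.py <<'E'
import numpy as np,cv2
def ray(c,u,v):
    V=np.asarray(c['view']);R,t=V[:3,:3],V[:3,3]
    return -R.T@t, R.T@np.array([(u-c['cx'])/c['fx'],(v-c['cy'])/c['fy'],1])
def tri(c1,p1,c2,p2):
    o1,d1=ray(c1,*p1);o2,d2=ray(c2,*p2)
    s=np.linalg.lstsq(np.c_[d1,-d2],o2-o1,rcond=None)[0]
    a,b=o1+s[0]*d1,o2+s[1]*d2
    return (a+b)/2,np.linalg.norm(a-b)
def plane(c,p,z):
    o,d=ray(c,*p);return o+d*(z-o[2])/d[2]
def blobs(im,box,kind='pink',amin=15):
    h=cv2.cvtColor(im,cv2.COLOR_RGB2HSV).astype(int);H,S,V=h[...,0],h[...,1],h[...,2]
    m=((H>165)|(H<5))&(S>70)&(V>110) if kind=='pink' else (H>95)&(H<112)&(S>110)&(V>90)
    k=np.zeros_like(m);x0,y0,x1,y1=box;k[y0:y1,x0:x1]=1
    n,l,st,ce=cv2.connectedComponentsWithStats((m&k).astype(np.uint8))
    out=[]
    for i in range(1,n):
        if st[i,4]>=amin:
            out.append((st[i,4],ce[i],np.argwhere(l==i)[:,::-1]))
    return out
def depthpts(c,px):
    V=np.asarray(c['view']);z=c['range_z'][px[:,1],px[:,0]];ok=z>0
    u,v=px[ok].T;z=z[ok];P=np.c_[(u-c['cx'])/c['fx']*z,(v-c['cy'])/c['fy']*z,z]
    return (P-V[:3,3])@V[:3,:3]
E
python3 - <<'E'
from h import *
S=dict(np.load('pics/scene0.npz'));T=dict(np.load('pics/top0.npz'))
for n,c,b,k in(('scene',S,(235,210,295,285),'pink'),('top',T,(285,70,360,160),'pink'),('scene',S,(335,105,375,150),'blue'),('top',T,(85,80,150,155),'blue')):
    for a,ce,px in blobs(c['image'],b,k):
        P=depthpts(c,px); Q=P[(P[:,2]>.2)]
        print(n,k,a,ce.round(1),'depth med',np.median(P,0).round(3), len(Q))
        if len(Q)>8:
            m=Q.mean(0);d=np.linalg.svd(Q[:,:2]-m[:2])[2][0];t=(Q[:,:2]-m[:2])@d
            print('   mean',m.round(3),'ang',np.degrees(np.arctan2(d[1],d[0])).round(1),'len',np.ptp(t).round(3),'ztop',np.percentile(Q[:,2],95).round(3), 'ends',(m[:2]+d*t.min()).round(3),(m[:2]+d*t.max()).round(3))
a=cv2.resize(T['image'][70:180,275:365],None,fx=5,fy=5);b=cv2.resize(S['image'][200:310,220:310],None,fx=5,fy=5)
cv2.imwrite('pics/crop.png',np.hstack([a,b])[:550,:800,::-1])
E
```

```text
scene pink 100 [250.4 224.9] depth med [ 0.519 -0.199  0.23 ] 90
   mean [ 0.523 -0.199  0.23 ] ang -15.3 len 0.049 ztop 0.233 ends [ 0.499 -0.193] [ 0.547 -0.205]
scene pink 102 [274.  253.1] depth med [ 0.614 -0.221  0.23 ] 95
   mean [ 0.616 -0.221  0.23 ] ang -14.3 len 0.049 ztop 0.233 ends [ 0.591 -0.215] [ 0.639 -0.227]
scene pink 24 [261.4 271.5] depth med [ 0.591 -0.233  0.074] 0
top pink 166 [332.  91.] depth med [ 0.618 -0.215  0.232] 156
   mean [ 0.617 -0.215  0.232] ang 166.3 len 0.05 ztop 0.235 ends [ 0.642 -0.221] [ 0.593 -0.209]
top pink 191 [320.7 134.5] depth med [ 0.531 -0.193  0.231] 152
   mean [ 0.524 -0.193  0.232] ang 166.4 len 0.049 ztop 0.234 ends [ 0.549 -0.199] [ 0.502 -0.187]
scene blue 417 [350.7 114. ] depth med [0.464 0.468 0.048] 72
   mean [0.512 0.268 0.234] ang -35.0 len 0.052 ztop 0.238 ends [0.49  0.284] [0.533 0.254]
scene blue 95 [359.  139.9] depth med [0.59  0.214 0.234] 78
   mean [0.593 0.213 0.234] ang -34.7 len 0.049 ztop 0.238 ends [0.57  0.228] [0.61  0.201]
top blue 198 [132.2 100.1] depth med [0.594 0.22  0.237] 173
   mean [0.592 0.218 0.237] ang 144.8 len 0.048 ztop 0.241 ends [0.612 0.204] [0.572 0.232]
top blue 180 [104.3 134.7] depth med [0.516 0.274 0.237] 163
   mean [0.514 0.273 0.237] ang 145.9 len 0.049 ztop 0.24 ends [0.535 0.259] [0.495 0.286]
```

View pics/crop.png

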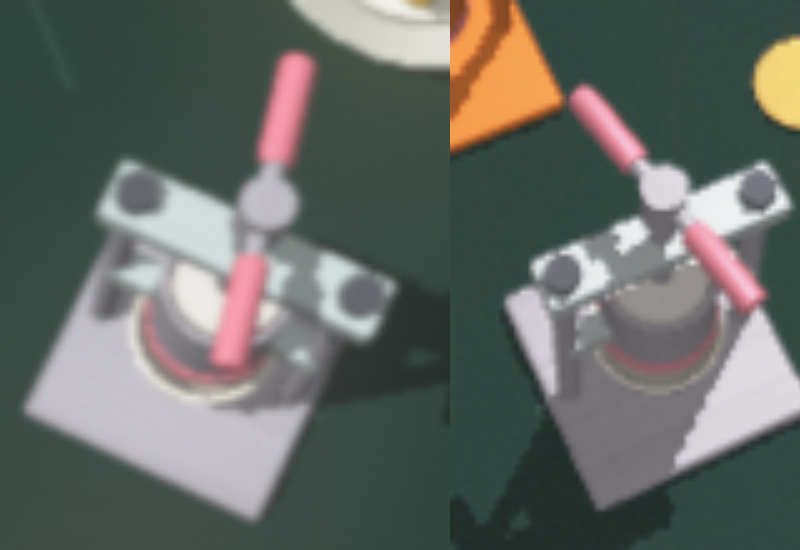

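The crop confirms the choice: grey base, pink band, pink bar, with the hub at crop pixel (270,203) left and (664,187) right. The two views agree on the hub at about (0.570, -0.207), the bar along -14°, and grip tops at 0.233, so the centre is at about 0.226. I read the beam's x axis as about -25°, so the handle starts near 0.2 rad.

My plan is to push one end round a full circle with the closed fingers. I'll lift first, then move to the clockwise side of the far end.

```bash
python3 -m crank '[[0,0,0.9,0,0,0,-1],[0,0,0.9,0,0,0,-1],[0,0,0.9,0,0,0,-1],[0.66,0.63,0,0,0,0,-1],[0.66,0.63,0,0,0,0,-1],[0.66,0.63,0,0,0,0,-1],[0.66,0.63,0,0,0,0,-1],[0.66,0.63,0,0,0,0,-1],[0.66,0.63,0,0,0,0,-1],[0.66,0.63,0,0,0,0,-1],[0.66,0.63,0,0,0,0,-1],[0.66,0.63,0,0,0,0,-1],[0.66,0.63,0,0,0,0,-1],[0.66,0.63,0,0,0,0,-1],[0.66,0.63,0,0,0,0,-1],[0.66,0.63,0,0,0,0,-1],[0.66,0.63,0,0,0,0,-1],[0,0,0,0,0,0,-1],[0,0,0,0,0,0,-1]]'
python3 - <<'E'
from cell import env, read_camera
from h import *
s=env.observe();print(s['eef_pos'],s['eef_rot'],s['opening'],s['joint_positions'])
c=read_camera('wrist');np.savez('pics/w1.npz',**c)
print({k:np.round(v,3).tolist() for k,v in c.items() if k not in('image','range_z')})
cv2.imwrite('pics/w1.png',c['image'][:,:,::-1])
E
```

```text
t: 1.68
eef_pos: [0.5944, -0.2545, 0.3992]
eef_rot: [-179.9, 0.0, 20.4]
contact_force: [0.1, -0.7, 0.6]
opening: 0.0004
grip_force: 0.0
[ 0.59443902 -0.25449478  0.39919061] [-1.79878037e+02  2.37495501e-02  2.04325430e+01] 0.0004149424716866438 [ 36.70305667  17.91478261 -21.1579971   72.69052309   6.29159652
  90.6213184  -53.02320467]
{'fx': 297.319, 'fy': 297.319, 'cx': 249.955, 'cy': 194.653, 'tool_from_camera': [[-0.001, -0.969, -0.248, 0.067], [1.0, -0.001, -0.0, -0.0], [0.0, -0.248, 0.969, -0.093], [0.0, 0.0, 0.0, 1.0]]}
```

View pics/w1.png

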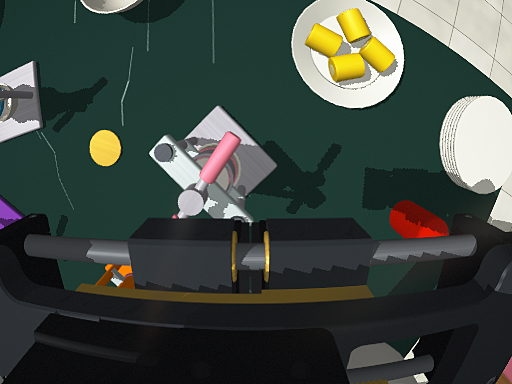

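The wrist view shows the hub at (190,202), the far grip at (220,157), and the closed fingers at (250,260), to the clockwise side of the bar. I'll check the hub from this ray and work out the circle rows.

```bash
python3 - <<'E'
from h import *
from scipy.spatial.transform import Rotation as R
c=dict(np.load('pics/w1.npz'))
Rt=R.from_euler('xyz',[-179.878,.024,20.433],degrees=True).as_matrix();t=np.array([.59444,-.25449,.39919])
def w(u,v,z):
    d=np.array([u-c['cx'],v-c['cy']]);r=np.hypot(*d);a=r/c['fx']
    k=np.r_[np.sin(a)*d/r,np.cos(a)];M=c['tool_from_camera']
    o=Rt@M[:3,3]+t;k=Rt@M[:3,:3]@k
    return (o+k*(z-o[2])/k[2]).round(4)
print('hub',w(190,202,.238),'grip ends',w(235,135,.232),w(203,181,.232))
hub=np.array([.570,-.2065]);p=t[:2].copy()
for i in range(1,41):
    a=np.radians(-64+10*i);g=hub+.052*np.array([np.cos(a),np.sin(a)])
    s=np.round((g-p)/.04,2);p=p+s*.04
    print(f'[{s[0]:g},{s[1]:g},0,0,0,0,-1]',end=',' if i%20 else '\n')
E
```

```text
hub [ 0.5708 -0.2048  0.238 ] grip ends [ 0.6405 -0.2227  0.232 ] [ 0.5918 -0.2095  0.232 ]
[0.15,0.15,0,0,0,0,-1],[0.17,0.15,0,0,0,0,-1],[0.15,0.17,0,0,0,0,-1],[0.11,0.2,0,0,0,0,-1],[0.07,0.22,0,0,0,0,-1],[0.04,0.22,0,0,0,0,-1],[-0.01,0.23,0,0,0,0,-1],[-0.04,0.22,0,0,0,0,-1],[-0.08,0.21,0,0,0,0,-1],[-0.12,0.19,0,0,0,0,-1],[-0.15,0.17,0,0,0,0,-1],[-0.17,0.15,0,0,0,0,-1],[-0.2,0.11,0,0,0,0,-1],[-0.22,0.07,0,0,0,0,-1],[-0.22,0.04,0,0,0,0,-1],[-0.23,-0.01,0,0,0,0,-1],[-0.22,-0.04,0,0,0,0,-1],[-0.21,-0.08,0,0,0,0,-1],[-0.2,-0.12,0,0,0,0,-1],[-0.17,-0.15,0,0,0,0,-1]
[-0.14,-0.17,0,0,0,0,-1],[-0.11,-0.2,0,0,0,0,-1],[-0.07,-0.22,0,0,0,0,-1],[-0.04,-0.22,0,0,0,0,-1],[0.01,-0.23,0,0,0,0,-1],[0.04,-0.22,0,0,0,0,-1],[0.08,-0.21,0,0,0,0,-1],[0.12,-0.19,0,0,0,0,-1],[0.15,-0.18,0,0,0,0,-1],[0.17,-0.14,0,0,0,0,-1],[0.2,-0.11,0,0,0,0,-1],[0.21,-0.07,0,0,0,0,-1],[0.23,-0.04,0,0,0,0,-1],[0.22,0.01,0,0,0,0,-1],[0.23,0.04,0,0,0,0,-1],[0.21,0.08,0,0,0,0,-1],[0.19,0.12,0,0,0,0,-1],[0.17,0.15,0,0,0,0,-1],[0.15,0.17,0,0,0,0,-1],[0.11,0.2,0,0,0,0,-1]
```

The third view agrees on the hub (0.571, -0.205). Now down beside the bar, then the first few rows of the push.

```bash
python3 -m crank '[[0,0,-0.76,0,0,0,-1],[0,0,-0.76,0,0,0,-1],[0,0,-0.76,0,0,0,-1],[0,0,-0.76,0,0,0,-1],[0,0,0,0,0,0,-1],[0,0,0,0,0,0,-1]]'
python3 -m crank '[[0.15,0.15,0,0,0,0,-1],[0.17,0.15,0,0,0,0,-1],[0.15,0.17,0,0,0,0,-1],[0.11,0.2,0,0,0,0,-1],[0.07,0.22,0,0,0,0,-1],[0.04,0.22,0,0,0,0,-1],[-0.01,0.23,0,0,0,0,-1],[-0.04,0.22,0,0,0,0,-1]]'
python3 - <<'E'
from cell import read_camera
from h import *
c=read_camera('top')
cv2.imwrite('pics/t2.png',cv2.resize(c['image'][60:180,260:380],None,fx=4,fy=4)[:,:,::-1])
E
```

```text
t: 2.23
eef_pos: [0.5911, -0.2593, 0.2774]
eef_rot: [-179.9, 0.2, 19.9]
contact_force: [0.6, -0.5, 0.8]
opening: 0.0003
grip_force: 0.0
t: 2.9
eef_pos: [0.619, -0.1954, 0.2793]
eef_rot: [179.8, -0.0, 20.1]
contact_force: [-0.5, -5.8, 1.6]
opening: 0.0004
grip_force: 2.8
```

View pics/t2.png

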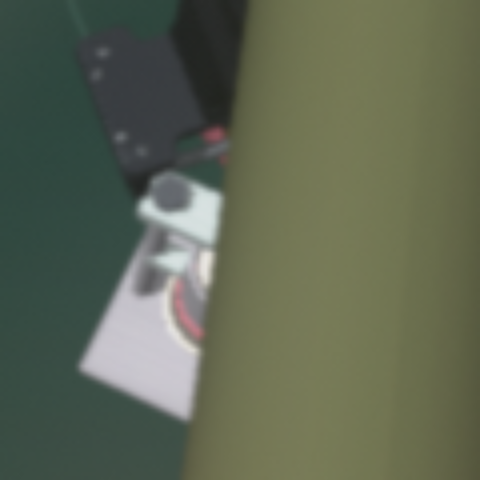

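The arm hides most of this view, but a pink grip tip shows at (215,135), just ahead of the gripper. The -5.8 N along y confirms the push. I'll go on round.

```bash
python3 -m crank '[[-0.08,0.21,0,0,0,0,-1],[-0.12,0.19,0,0,0,0,-1],[-0.15,0.17,0,0,0,0,-1],[-0.17,0.15,0,0,0,0,-1],[-0.2,0.11,0,0,0,0,-1],[-0.22,0.07,0,0,0,0,-1],[-0.22,0.04,0,0,0,0,-1],[-0.23,-0.01,0,0,0,0,-1],[-0.22,-0.04,0,0,0,0,-1],[-0.21,-0.08,0,0,0,0,-1]]'
python3 -m crank '[[-0.2,-0.12,0,0,0,0,-1],[-0.17,-0.15,0,0,0,0,-1],[-0.14,-0.17,0,0,0,0,-1],[-0.11,-0.2,0,0,0,0,-1],[-0.07,-0.22,0,0,0,0,-1],[-0.04,-0.22,0,0,0,0,-1],[0.01,-0.23,0,0,0,0,-1],[0.04,-0.22,0,0,0,0,-1]]'
python3 - <<'E'
from cell import read_camera
from h import *
c=read_camera('wrist')
cv2.imwrite('pics/w3.png',c['image'][:,:,::-1])
E
```

```text
t: 3.78
eef_pos: [0.546, -0.1605, 0.2792]
eef_rot: [-179.9, -0.2, 20.2]
contact_force: [4.7, 1.8, 1.2]
opening: -0.0001
grip_force: 2.2
t: 4.45
eef_pos: [0.5178, -0.2245, 0.2782]
eef_rot: [-179.9, 0.1, 20.1]
contact_force: [-1.4, 5.2, 0.6]
opening: 0.0005
grip_force: 2.1
```

View pics/w3.png

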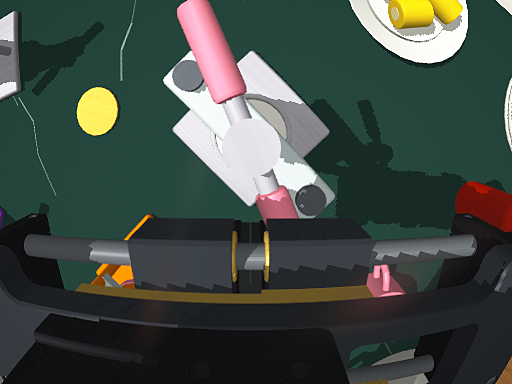

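The hub is at (250,148), with the pushed grip at (277,205), just ahead of the fingers at (250,260); the handle is following the push. Continuing, with smaller steps near the stop.

```bash
python3 -m crank '[[0.08,-0.21,0,0,0,0,-1],[0.12,-0.19,0,0,0,0,-1],[0.15,-0.18,0,0,0,0,-1],[0.17,-0.14,0,0,0,0,-1],[0.2,-0.11,0,0,0,0,-1],[0.21,-0.07,0,0,0,0,-1],[0.23,-0.04,0,0,0,0,-1],[0.22,0.01,0,0,0,0,-1],[0.23,0.04,0,0,0,0,-1]]'
python3 -m crank '[[0.1,0.04,0,0,0,0,-1],[0.1,0.05,0,0,0,0,-1],[0,0,0,0,0,0,-1]]'
python3 -m crank '[[0.1,0.06,0,0,0,0,-1],[0.09,0.06,0,0,0,0,-1],[0,0,0,0,0,0,-1]]'
```

```text
t: 5.25
eef_pos: [0.5832, -0.2606, 0.2785]
eef_rot: [180.0, 0.1, 20.0]
contact_force: [-5.5, -0.4, 1.0]
opening: 0.0005
grip_force: 2.2
t: 5.5
eef_pos: [0.592, -0.2559, 0.2789]
eef_rot: [179.9, -0.1, 20.1]
contact_force: [-1.6, -1.3, 1.5]
opening: 0.0003
grip_force: 1.1
t: 5.75
eef_pos: [0.5993, -0.2508, 0.2789]
eef_rot: [180.0, -0.1, 20.1]
contact_force: [-1.1, -2.1, 2.1]
opening: 0.0007
grip_force: 1.5
```

```bash
python3 -m crank '[[0.08,0.07,0,0,0,0,-1],[0.08,0.08,0,0,0,0,-1],[0,0,0,0,0,0,-1]]'
python3 -m crank '[[0.07,0.08,0,0,0,0,-1],[0,0,0,0,0,0,-1],[0,0,0,0,0,0,-1]]'
python3 -m crank '[[0.06,0.08,0,0,0,0,-1],[0,0,0,0,0,0,-1],[0,0,0,0,0,0,-1]]'
```

```text
t: 6.0
eef_pos: [0.6058, -0.2445, 0.2789]
eef_rot: [180.0, -0.1, 20.2]
contact_force: [-2.0, -2.2, 0.8]
opening: 0.0006
grip_force: 1.6
t: 6.25
eef_pos: [0.6083, -0.2416, 0.2788]
eef_rot: [180.0, -0.1, 20.1]
contact_force: [-1.9, -1.5, 1.8]
opening: 0.0006
grip_force: 1.1
t: 6.5
eef_pos: [0.6102, -0.239, 0.2787]
eef_rot: [180.0, -0.0, 20.1]
contact_force: [-3.2, -2.6, 2.4]
opening: 0.0005
grip_force: 1.8
```

```bash
python3 -m crank '[[0.05,0.08,0,0,0,0,-1],[0,0,0,0,0,0,-1],[0,0,0,0,0,0,-1]]'
python3 -m crank '[[0.05,0.08,0,0,0,0,-1],[0,0,0,0,0,0,-1],[0,0,0,0,0,0,-1]]'
python3 -m crank '[[0.05,0.09,0,0,0,0,-1],[0,0,0,0,0,0,-1],[0,0,0,0,0,0,-1]]'
```

```text
t: 6.75
eef_pos: [0.6107, -0.2384, 0.2787]
eef_rot: [179.9, 0.2, 19.9]
contact_force: [-6.5, -6.7, 3.1]
opening: 0.0006
grip_force: 4.1
t: 7.0
eef_pos: [0.6111, -0.2379, 0.2787]
eef_rot: [179.8, 0.4, 19.8]
contact_force: [-10.6, -10.8, 4.2]
opening: 0.0002
grip_force: 6.3
t: 7.25
eef_pos: [0.6115, -0.2373, 0.2787]
eef_rot: [179.6, 0.7, 19.6]
contact_force: [-12.9, -14.0, 5.1]
opening: 0.0006
grip_force: 8.8
```

Force climbs to 19 N with almost no motion, which is the stop, at the predicted angle. I'll back off clockwise, lift, and move clear for a look.

```bash
python3 -m crank '[[-0.15,-0.15,0,0,0,0,-1],[-0.2,-0.22,0,0,0,0,-1],[-0.2,-0.22,0,0,0,0,-1],[0,0,0.8,0,0,0,-1],[0,0,0.8,0,0,0,-1],[0,0,0.8,0,0,0,-1],[-0.6,-0.7,0,0,0,0,-1],[-0.6,-0.7,0,0,0,0,-1],[-0.6,-0.7,0,0,0,0,-1],[-0.6,-0.7,0,0,0,0,-1],[-0.6,-0.7,0,0,0,0,-1],[-0.6,-0.7,0,0,0,0,-1],[-0.6,-0.7,0,0,0,0,-1],[-0.6,-0.7,0,0,0,0,-1],[-0.6,-0.7,0,0,0,0,-1],[0,0,0,0,0,0,-1],[0,0,0,0,0,0,-1]]'
python3 - <<'E'
from cell import read_camera
from h import *
C={n:read_camera(n) for n in('scene','top')}
cv2.imwrite('pics/fin.png',C['top']['image'][:,:,::-1])
for n,b,k in(('scene',(235,205,295,285),'pink'),('top',(285,60,360,160),'pink'),('scene',(335,105,375,150),'blue'),('top',(85,80,150,155),'blue')):
    for a,ce,px in blobs(C[n]['image'],b,k):
        P=depthpts(C[n],px);Q=P[P[:,2]>.2]
        if len(Q)>8:
            m=Q.mean(0);d=np.linalg.svd(Q[:,:2]-m[:2])[2][0]
            print(n,k,m.round(3),np.degrees(np.arctan2(d[1],d[0])).round(1))
E
```

```text
t: 8.67
eef_pos: [0.3761, -0.5061, 0.374]
eef_rot: [-180.0, -0.0, 19.8]
contact_force: [0.7, 0.9, -0.4]
opening: 0.0004
grip_force: 0.0
scene pink [ 0.523 -0.199  0.25 ] -14.6
scene pink [ 0.616 -0.221  0.25 ] -14.1
top pink [ 0.617 -0.215  0.252] 166.9
top pink [ 0.524 -0.193  0.252] 167.4
scene blue [0.513 0.267 0.235] -34.9
scene blue [0.593 0.212 0.234] -34.9
top blue [0.592 0.218 0.237] 144.9
top blue [0.514 0.273 0.237] 145.8
```

View pics/fin.png

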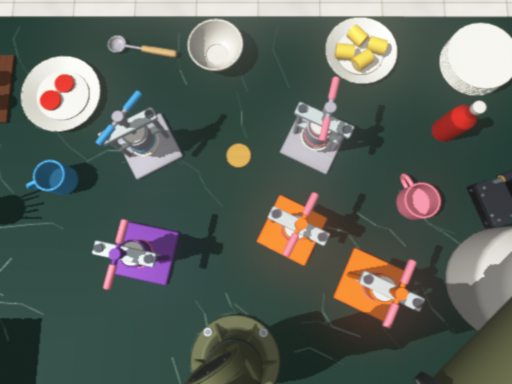

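The pink handle at (328,112) is back near its old direction but 20 mm higher, so it made a full turn. The blue handle at (118,117) hasn't moved, and the arm is clear.

```bash
python3 -c "
from cell import workorder
print(workorder.close_job())"
```

```text
the job is handed in; nothing more can be done
None
```

The pink press's handle is wound a full turn anticlockwise up to its stop (bar 20 mm higher) and released, the blue handle is untouched, and the job is handed in.

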